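Open the burst guard and hold its gate ajar

TASK

Open up the clear burst guard for a colleague to reach in: lift its yellow hood by the handle and let it rest back on its stop without slamming. Then take the gate's sagging barrel bolt by its red knob, lift it over the bent-up lip of the keeper while you draw it fully back, not forcing it, and swing the spring-loaded gate towards you until its free end stands about 5 to 13 cm open. Finish while still holding it there, steady, with the bolt drawn; leave the other things on the bench as they lie.

Things in the scene. Friction and masses are not known exactly. Their poses are not given: they have to be found in the camera images.
- guard: Burst guard fixed to the bench: clear-paned box with grey steel frame, 215 x 330 mm on plan, 172 mm tall. Origin: centre of its underside; x from its front (gate, facing the robot) to its back, y along the front to the robot's left, z up; yawed up to 0.22 rad. The gate fills the front: hinge at the right (x -102, y -140 mm), keeper on the left post (y +150 mm).
- hood (a joint): Yellow hood (lid with 52 mm deep skirts, 334 mm wide, 0.4 to 0.63 kg), angle in rad: 0 shut, 2.0 on its stop (rubber bumpers). It turns about the guard's y axis through hood_hinge, its front rising and going over backwards; let go, it falls shut below about 1.75 and falls back on the stop above that. Shut, it covers the bolt's knob and its front skirt hangs before it, so the gate cannot open.
- hood_handle (a point): Middle of the hood's bare-metal bow handle: a 10 mm round bar along the guard's y, 54 mm over its ends, on two 10 mm legs (y +-22 mm), 30 mm in front of the skirt. Shut, it is 150 mm above the bench, 167 mm before and 22 mm below the hinge axis. Can be pinched from above over its two ends (the legs then turn between the fingers as the hood swings) or across the bar.
- hood_hinge (a point): Point on the hood's hinge axis (172 mm above the bench) at the middle of its width.
- gate (a joint): Gate angle in rad, 0 shut, up to 1.3: its left (bolt) end comes towards the robot, turning anticlockwise seen from above about gate_hinge. A spring shuts it with about 0.4 Nm + 1.2 Nm/rad (4 to 6 N at the knob). Free end 278 mm from the hinge axis; 12 mm thick; top 113 mm above the bench. It cannot open while the bolt's end is in the keeper.
- gate_hinge (a point): Point on the gate's hinge axis, at the height of the gate's top (113 mm).
- bolt (a joint): How far the bolt is drawn, m: 0 fully in the keeper, 0.050 fully back (stop); starts at 0 to 0.003. Drawing moves it along the gate towards the gate's hinge (guard's -y while shut). About 1 N friction; stays where it is left. Its end leaves the keeper, freeing the gate, at 0.032. Not lifted, it moves only to about 0.005 and catches on the lip.
- bolt_lift (a joint): How far the bolt is lifted in its worn straps, m: 0 sagging (rest), 0.009 at most. The keeper's bent-up lip sits in a groove worn under the bolt's end; the bolt passes over it when lifted more than 0.0045 (6 to 8 mm is right) and sinks back by its weight (0.2 kg) when let go. Keep it lifted until the end is out of the keeper.
- bolt_knob (a point): Middle of the bolt's upright red knob: cylinder 20 mm across, 28 mm tall, on a 12 mm stem; at rest this point is 144 mm above the bench (46 mm above the 14 mm rod's axis), the knob's underside at 130 mm, above the gate's top (113 mm). Undrawn it lies 225 mm from gate_hinge along the gate, 17.5 mm before the hinge axis. With the hood up it can be pinched from above.
- detector_blue: Blue handheld gas detector, 125 x 66 x 32 mm, lying inside the guard; leave it.
- detector_yellow: Yellow handheld gas detector, same size, lying on the bench in front of the guard to the left; leave it.
- wrench: Steel spanner, 180 mm, lying beside the guard on its left; leave it.
- screwdriver: Orange screwdriver, 200 mm, lying in front to the right; leave it.
- gauge: Dark round pressure gauge, 86 mm across, 36 mm tall, lying beside the guard on its right, brass stem; leave it.
- gas_can: Green gas can, 60 mm across, 160 mm tall, standing on the right; leave it.

How it is judged:
By the outcome, as a careful person would: the job done as asked, in the order asked, and still so for the second after the job is handed in, while the arm keeps its last pose, push and grip.
It also fails if it takes over 54 s, if anything falls off the work surface, if the arm or the gripper's body presses on something with over 40 N, if the wrist force passes 120 N, or if a joint passes its speed limit or range.

ROBOT

A 6-joint arm with a two-finger parallel gripper is mounted at the origin on the work surface. World frame = base frame: x ahead of the robot, y to its left, z up, the work surface at z = 0. Lengths are in m, angles in rad, forces in N, time in s.
With the tool pointing down it reaches from about 0.3 to 0.85 m from the base axis. Payload 4.2 kg.
Tool frame: the origin (TCP) lies on the mounting face of the last link; the fingertips stand 191 mm ahead of it and the grasp point (between the pads) lies 172 mm ahead of it; z points along the fingers, y is the line along which they close (so a half turn about z gives the same grasp; the last joint's range is limited). The gripper opens to 91 mm and grips with 3 to 60 N. Pads are 32 mm wide; open, the fingers measure 118 mm over their backs; the gripper's body (76 mm by 178 mm) begins 60 mm behind the grasp point.
Start: joints at [-0.02, 0.32, 1.565, -0, 1.257, -0.02], TCP at [0.575, 0, 0.405] pointing down, gripper open.
Joint ranges: [-3.11, 3.11], [-0.84, 2.01], [0.21, 2.61], [-1.34, 4.49], [0.05, 2.63], [-2.56, 2.56]. Speed limits (rad/s): [2.57, 2.57, 3.14, 3.14, 3.14, 3.14].

INTERFACE

Orientations are given as a unit quaternion [x, y, z, w].
In Python, from cell import ctrl gives the robot as it stands. Calls block until the motion is done:
- ctrl.goto(position, orientation): joint-space move of the TCP to a pose.
- ctrl.move_straight(position, v=0.15, orientation=None, contact_N=None): straight line of the TCP; orientation=None keeps the orientation; v is the mean speed in m/s. With contact_N (N) it stops when the force on the tool has changed by that much, and returns True; else False.
- ctrl.set_joints(angles): joint-space move.
- ctrl.set_gripper(opening, force=None): finger opening in m; force is the grip in N (None keeps the last); returns when the fingers have stopped.
- ctrl.sleep(seconds).
- ctrl.solve_ik(position, orientation): joint angles nearest the present ones, or None.
- ctrl.capture(name): name is "scene" or "side" or "wrist"; returns a dict with "img" (400x640x3 uint8, red, green, blue), "fx", "fy", "cx", "cy" (pixels), "pose" (4x4, takes a point from camera to world coordinates). Camera axes: x right, y down, z forward; pixel columns grow to the right and rows downward; lengths in m; the calibration is good to about 2 mm. A picture is of the moment at which its call begins. There is no depth.
A pose or a line that the arm cannot do raises ctrl.Unreachable and nothing moves.
- ctrl.close_job(): hands the job in; it is judged then, once.
Trained networks look in the newest picture that a camera, given by its name, has taken for a name from the list of things; names that differ only in an ending like _2 or _b are one class to them, and where a whole thing is asked for, a point or a joint stands for the part that bears it (a point fixed in the world has none). Each returns a list of dicts, best first, with "p" (0 to 1); they miss things now and then, are a little off and sometimes report something else, mostly with a low value. They report only what shows in the picture. A call takes as long as a camera call.
- ctrl.spot_in(target, camera): "bbox" ([left, top, width, height] in pixels, round what is visible of it).
- ctrl.tip_of(target, camera): "position" ([row, column] in pixels: a listed point, or the origin of a listed thing).
Readings, each from a call of its own:
- ctrl.read_time(): time.
- ctrl.read_q(): joint angles.
- ctrl.read_qd(): joint speeds.
- ctrl.read_joint_torque(): joint torques, N m.
- ctrl.read_tcp_pos(): TCP position.
- ctrl.read_tool_rot(): TCP orientation.
- ctrl.read_contact_force(): force on the tool from outside, world axes, zero at the start.
- ctrl.read_wrist_torque(): the same for the moment, N m.
- ctrl.read_width(): finger opening in m.
- ctrl.read_finger_force(): force on a finger pad.
Only numpy, scipy, OpenCV 4.12 (cv2) and the standard library are available. Lean on these libraries where they do the work, as an engineer would, in place of code of your own. Each camera call takes 0.05 s, during which the arm holds its last target. There are 200 camera calls.

## Working session

There is one attempt and no reset: what is moved stays moved. The work goes in short steps, each a Python script; the robot and the scene stay as the last script left them, time stands still between calls to the robot, and variables do not carry over. Pictures are saved under pics/ and viewed, at most 10 in all, crops included, and the job is handed in when it is done.

```bash
ls; mkdir -p pics; python3 - <<'E'
from cell import ctrl
import cv2,numpy as np
for c in ["scene","side","wrist"]:
    d=ctrl.capture(c); cv2.imwrite(f"pics/a_{c}.png",d["img"][:,:,::-1])
    print(c,d["fx"],d["cx"],d["cy"],np.round(d["pose"],3).tolist())
    for t in ["guard","hood_handle","hood_hinge","gate_hinge","bolt_knob","gas_can","gauge"]:
        print(t,[(np.round(r["position"],1).tolist(),round(r["p"],2)) for r in ctrl.tip_of(t,c)[:2]])
print(ctrl.read_time(),ctrl.read_tool_rot())
E
python3 -c "
import cv2,numpy as np
a=[cv2.imread(f'pics/a_{c}.png') for c in ('scene','side')]
cv2.imwrite('pics/a.png',cv2.resize(np.vstack(a),(480,600)))"
```

```text
pics
scene 406.41238234459473 315.2810604563334 202.32663833079582 [[-0.255, 0.828, -0.499, 1.129], [0.967, 0.215, -0.137, 0.073], [-0.006, -0.517, -0.856, 1.175], [0.0, 0.0, 0.0, 1.0]]
guard []
hood_handle [([194.4, 370.5], 0.71)]
hood_hinge [([238.4, 357.5], 0.66)]
gate_hinge [([233.6, 283.9], 0.2)]
bolt_knob []
gas_can [([203.6, 209.6], 0.56)]
gauge [([232.4, 285.6], 0.95)]
side 512.1309985799275 317.08942790424754 194.8193746768031 [[0.972, -0.13, 0.195, 0.285], [-0.233, -0.479, 0.846, -1.264], [-0.017, -0.868, -0.496, 0.819], [0.0, 0.0, 0.0, 1.0]]
guard [([203.3, 332.9], 0.9)]
hood_handle [([169.1, 272.7], 0.85)]
hood_hinge [([154.5, 326.8], 0.8)]
gate_hinge [([201.0, 306.8], 0.46)]
bolt_knob []
gas_can []
gauge [([255.1, 332.7], 0.82)]
wrist 295.6527113830632 320.97994001524495 200.28562675961365 [[1.0, 0.0, -0.001, 0.575], [0.0, -0.969, -0.247, 0.069], [-0.001, 0.247, -0.969, 0.385], [0.0, 0.0, 0.0, 1.0]]
guard []
hood_handle [([137.8, 171.0], 0.84)]
hood_hinge [([145.2, 389.8], 0.69)]
gate_hinge []
bolt_knob []
gas_can []
gauge []
1.2 [7.07134276e-01 7.07079283e-01 5.15997874e-05 3.26562347e-05]
```

View pics/a_scene.png

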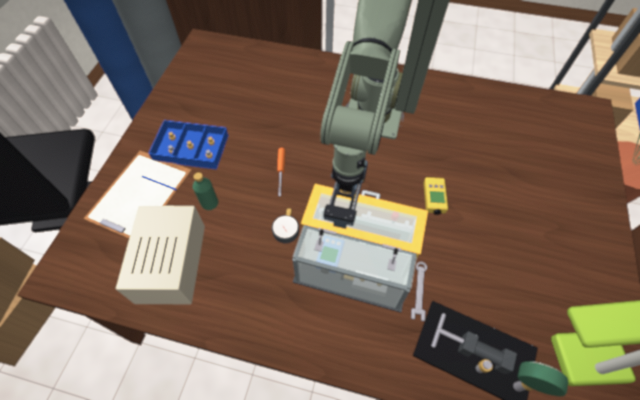

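View pics/a_side.png

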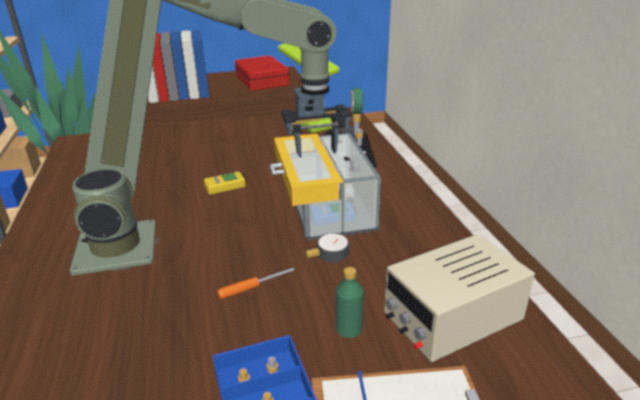

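The scene view (from behind) shows the yellow hood at about (365,218) with its handle at about (371,194). The side view shows the hood at about (305,165), the handle at about (275,169) and the gauge at (333,247). The gripper is above the hood.

```bash
cat > h.py <<'E'
from cell import ctrl
import numpy as np
from scipy.spatial.transform import Rotation as R
def ray(d,rc):
    v=np.array([(rc[1]-d["cx"])/d["fx"],(rc[0]-d["cy"])/d["fy"],1.]); P=np.array(d["pose"])
    return P[:3,3],P[:3,:3]@v
def atz(d,rc,z):
    o,v=ray(d,rc); return o+v*(z-o[2])/v[2]
def tri(rs):
    A=0;b=0
    for o,v in rs:
        v=v/np.linalg.norm(v);M=np.eye(3)-np.outer(v,v);A=A+M;b=b+M@o
    return np.linalg.solve(A,b)
def look(t,z,cams=("scene","side","wrist")):
    rs=[]
    for c in cams:
        d=ctrl.capture(c);r=ctrl.tip_of(t,c)
        if r: rs.append(ray(d,r[0]["position"])); print(t,c,round(r[0]["p"],2),np.round(atz(d,r[0]["position"],z),4)[:2])
    if len(rs)>1: print("  tri",np.round(tri(rs),4))
E
python3 - <<'E'
from h import *
for t,z in [("hood_handle",.15),("hood_hinge",.172),("gate_hinge",.113),("guard",0.0)]: look(t,z)
E
```

```text
hood_handle scene 0.79 [0.4598 0.0634]
hood_handle side 0.93 [0.452  0.0624]
hood_handle wrist 0.7 [0.4581 0.0594]
  tri [0.4554 0.062  0.1477]
hood_hinge scene 0.66 [0.625  0.0566]
hood_hinge side 0.83 [0.6205 0.075 ]
hood_hinge wrist 0.59 [0.6263 0.0568]
  tri [0.6228 0.058  0.1777]
gate_hinge side 0.53 [ 0.5237 -0.088 ]
guard side 0.94 [0.6356 0.072 ]
```

View pics/a_wrist.png

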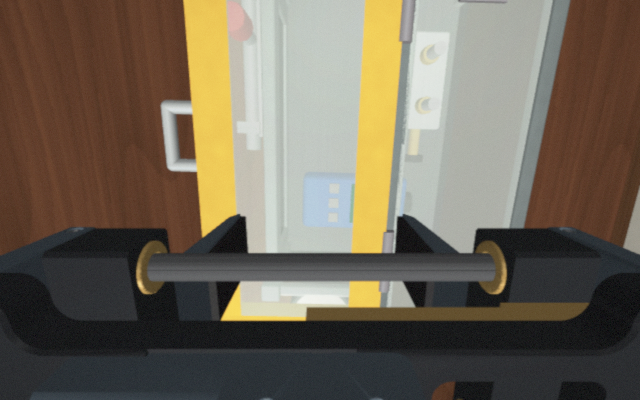

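Wrist view: handle at columns 164–168, rows 100–170; hood front edge runs from about (col 187, row 0) to (col 203, row 220), and the red knob shows under the hood at about (240,18). I'll get the yaw from that edge.

```bash
python3 - <<'E'
from h import *
import cv2
d=ctrl.capture("wrist"); h=cv2.cvtColor(d["img"],cv2.COLOR_RGB2HSV)
m=(h[...,0]>18)&(h[...,0]<32)&(h[...,1]>150)&(h[...,2]>120)
for z in (.172,.182):
  P=[]
  for r in range(4,210,6):
    c=np.where(m[r,150:240])[0]
    if len(c): P.append(atz(d,(r,150+c[0]),z))
  P=np.array(P); f=np.polyfit(P[:,1],P[:,0],1); res=P[:,0]-np.polyval(f,P[:,1])
  print(z,"yaw",-np.arctan(f[0]),"x at y=.06",np.polyval(f,.06),res.std(),len(P))
# brightness of handle bar: left boundary
d=ctrl.capture("scene"); h=cv2.cvtColor(d["img"],cv2.COLOR_RGB2HSV)
m=((h[...,0]>18)&(h[...,0]<32)&(h[...,1]>130)&(h[...,2]>120)).astype(np.uint8)
n,l,s,c=cv2.connectedComponentsWithStats(m); i=1+s[1:,4].argmax()
cn=max(cv2.findContours((l==i).astype(np.uint8),0,1)[0],key=cv2.contourArea)
q=cv2.approxPolyDP(cv2.convexHull(cn),6,True)[:,0]
for p in q: print(p,np.round(atz(d,(p[1],p[0]),.175),3))
E
```

```text
0.172 yaw -0.02270309572873763 x at y=.06 0.4857399945322094 0.00041021833894364416 35
0.182 yaw -0.022703095728736637 x at y=.06 0.4899329922753433 0.000390929886762622 35
[445 182] [0.381 0.267 0.175]
[447 210] [0.476 0.281 0.175]
[417 256] [0.639 0.217 0.175]
[301 223] [ 0.621 -0.108  0.175]
[315 184] [ 0.485 -0.104  0.175]
```

```bash
cat >> h.py <<'E'
YAW=-0.025
def down(a): return (R.from_euler('z',a)*R.from_quat([1,0,0,0])).as_quat()  # tool y along guard y for a=YAW
E
python3 - <<'E'
from h import *
best=None
for a in (YAW,YAW+np.pi):
    print(a,[None if (q:=ctrl.solve_ik(p,down(a))) is None else np.round(q,2).tolist() for p in ([.458,.061,.42],[.458,.061,.326],[.53,.06,.48],[.675,.056,.51])])
E
```

```text
-0.025 [[0.11, 0.13, 1.78, -0.0, 1.23, 1.7], [0.11, 0.21, 1.93, -0.0, 1.0, 1.7], [0.09, 0.21, 1.52, -0.0, 1.41, 1.69], [0.07, 0.45, 1.1, -0.0, 1.59, 1.66]]
3.116592653589793 [[0.11, 0.13, 1.78, -0.0, 1.23, -1.44], [0.11, 0.21, 1.93, -0.0, 1.0, -1.44], [0.09, 0.21, 1.52, -0.0, 1.41, -1.45], [0.07, 0.45, 1.1, -0.0, 1.59, -1.48]]
```

```bash
python3 - <<'E'
from h import *
import cv2
o=down(YAW+np.pi)
ctrl.goto([.458,.061,.42],o)
look("hood_handle",.15); look("hood_hinge",.172)
d=ctrl.capture("wrist"); cv2.imwrite("pics/b.png",d["img"][:,:,::-1]); print(ctrl.read_time())
E
```

```text
hood_handle scene 0.73 [0.4613 0.0622]
hood_handle side 0.63 [0.4552 0.0676]
hood_handle wrist 0.79 [0.4591 0.0606]
  tri [0.458  0.062  0.1508]
hood_hinge scene 0.76 [0.6252 0.0616]
hood_hinge side 0.82 [0.6182 0.0613]
hood_hinge wrist 0.61 [0.4534 0.0619]
  tri [0.5628 0.0641 0.1267]
4.425
```

View pics/b.png

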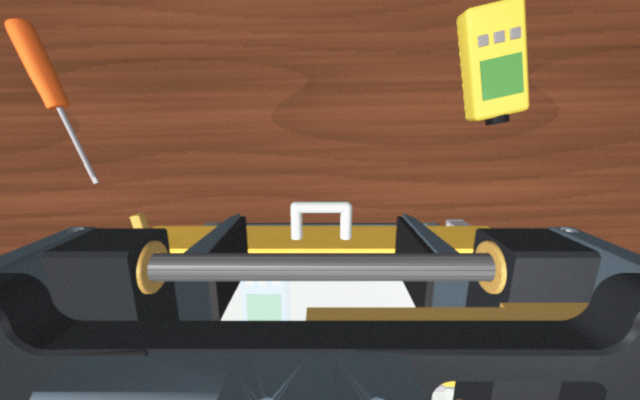

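The handle (columns 291–352, row 208) is centred between the fingers, and the measurements agree on (0.458, 0.061, 0.150). Next I descend and pinch its ends.

```bash
python3 - <<'E'
from h import *
import cv2
print(ctrl.move_straight([.4585,.061,.327],v=.15,contact_N=8), ctrl.read_tcp_pos())
ctrl.set_gripper(.045,15)
print(ctrl.read_width(),ctrl.read_finger_force(),ctrl.read_contact_force(),ctrl.read_time())
d=ctrl.capture("wrist"); cv2.imwrite("pics/c.png",d["img"][:,:,::-1])
E
```

```text
False [0.4588989  0.06105078 0.3276394 ]
0.05339025805824146 15.000131092965603 [-0.2713217  -0.19926986  0.75338755] 5.8583
```

```bash
cat >> h.py <<'E'
def disp(t):
    a,b=-.167,-.022   # (x,z) of handle about the hinge
    x=a*np.cos(t)+b*np.sin(t); z=-a*np.sin(t)+b*np.cos(t)
    return np.array([(x-a)*np.cos(YAW),(x-a)*np.sin(YAW),z-b])
E
python3 - <<'E'
from h import *
p0=np.array([.4588,.061,.3276])
for t in np.arange(.15,1.06,.15):
    ctrl.move_straight(p0+disp(t),v=.1)
    f=ctrl.read_contact_force(); print(round(t,2),np.round(f,1),round(ctrl.read_width(),4),round(ctrl.read_time(),2))
    if np.linalg.norm(f)>25: break
E
```

```text
0.15 [-0.2 -0.4 -2.4] 0.0533 6.32
0.3 [-0.6 -0.6 -2.1] 0.0533 6.72
0.45 [-0.4 -0.3 -2.3] 0.0533 7.12
0.6 [ 0.5 -1.8 -2.3] 0.0533 7.52
0.75 [ 2.3 -2.  -3. ] 0.0535 7.92
0.9 [ 3.8 -2.3 -6.2] 0.0534 8.32
1.05 [ 2.8 -1.9 -7.2] 0.0535 8.72
```

```bash
python3 - <<'E'
from h import *
import cv2
p0=np.array([.4588,.061,.3276])
for t in list(np.arange(1.2,1.81,.15))+[1.87,1.93,1.98,2.02]:
    ctrl.move_straight(p0+disp(t),v=.1 if t<1.7 else .04)
    f=ctrl.read_contact_force(); print(round(t,2),np.round(f,1),round(ctrl.read_width(),4),round(ctrl.read_time(),2))
    if np.linalg.norm(f)>25: break
d=ctrl.capture("side"); cv2.imwrite("pics/d.png",d["img"][:,:,::-1])
E
```

```text
1.2 [ 2.3 -2.4 -8.2] 0.0537 9.12
1.35 [ 2.9 -2.1 -9.9] 0.0533 9.52
1.5 [  0.9  -3.1 -11.7] 0.0533 9.92
1.65 [  0.4  -3.3 -13. ] 0.0534 10.32
1.8 [ -2.6  -2.6 -16.7] 0.0534 11.1
1.87 [ -3.4  -2.7 -17.8] 0.0535 11.54
1.93 [ -4.5  -4.  -17.3] 0.0533 11.94
1.98 [-13.3  -1.9 -11. ] 0.0531 12.3
2.02 [-18.2  -3.2  -4.8] 0.0531 12.62
```

View pics/d.png

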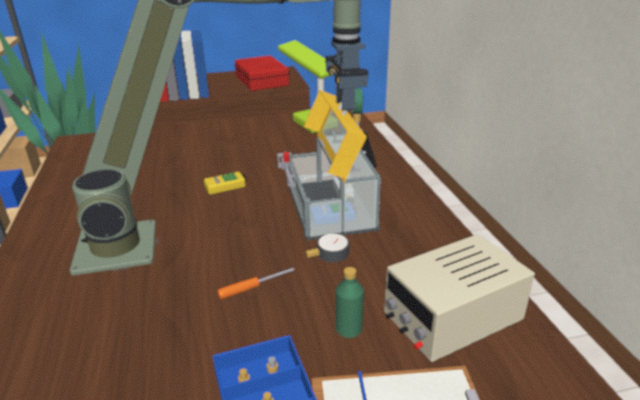

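The hood is back on its stop and the red knob is visible at (287,157). I'll release, retreat upward and locate the knob.

```bash
python3 - <<'E'
from h import *
import cv2
ctrl.set_gripper(.08)
p=np.array(ctrl.read_tcp_pos())
ctrl.move_straight(p+[0,0,.05],v=.15)
print(ctrl.read_contact_force(),ctrl.read_time())
ctrl.move_straight([.50,.061,.50],v=.3)
for a in (YAW+np.pi/2,YAW-np.pi/2): 
    q=ctrl.solve_ik([.49,.14,.42],down(a)); print(a,q)
look("bolt_knob",.144); look("gate_hinge",.113); look("hood_hinge",.172); look("hood_handle",.333)
d=ctrl.capture("wrist"); cv2.imwrite("pics/e.png",d["img"][:,:,::-1]); print(ctrl.read_time())
E
```

```text
[ 0.61032257  0.08213676 -0.50892722] 13.7417
1.5457963267948966 [ 2.55731365e-01  2.06599003e-01  1.68305794e+00 -4.44089210e-16
  1.25193571e+00  2.80731365e-01]
-1.5957963267948965 None
bolt_knob scene 0.6 [0.522  0.1492]
bolt_knob side 0.75 [0.5082 0.124 ]
bolt_knob wrist 0.64 [0.5152 0.1392]
  tri [0.5151 0.1462 0.1327]
gate_hinge side 0.62 [ 0.5195 -0.0819]
gate_hinge wrist 0.62 [ 0.5211 -0.0823]
  tri [ 0.5202 -0.082   0.1133]
hood_hinge scene 0.81 [0.6214 0.0533]
hood_hinge side 0.71 [0.6299 0.084 ]
hood_hinge wrist 0.9 [0.6273 0.0579]
  tri [0.6236 0.0564 0.1822]
hood_handle scene 0.6 [0.6768 0.0587]
hood_handle side 0.66 [0.6749 0.0538]
hood_handle wrist 0.48 [0.5024 0.1239]
  tri [0.6227 0.1016 0.2856]
15.7667
```

View pics/e.png

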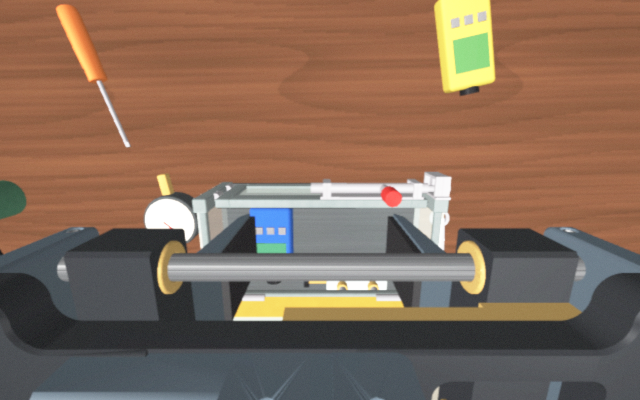

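The wrist view shows the knob at (391,196), the keeper at (436,185) and the gate along row 190. Closer look from above the knob in the pinching orientation:

```bash
python3 - <<'E'
from h import *
import cv2
ctrl.goto([.511,.143,.42],down(YAW+np.pi/2))
look("bolt_knob",.144); look("gate_hinge",.113)
d=ctrl.capture("wrist"); im=d["img"]; cv2.imwrite("pics/f.png",im[:,:,::-1])
for c in ("wrist","scene","side"):
    d=ctrl.capture(c); h=cv2.cvtColor(d["img"],cv2.COLOR_RGB2HSV)
    m=(((h[...,0]<6)|(h[...,0]>174))&(h[...,1]>170)&(h[...,2]>90)).astype(np.uint8)
    n,l,s,ce=cv2.connectedComponentsWithStats(m)
    for i in range(1,n):
        if s[i,4]>15: print(c,s[i],np.round(atz(d,ce[i][::-1],.144),4))
print(ctrl.read_time())
E
```

```text
bolt_knob scene 0.46 [0.5153 0.137 ]
bolt_knob side 0.64 [0.5115 0.145 ]
bolt_knob wrist 0.85 [0.5146 0.1407]
  tri [0.5135 0.1395 0.1447]
gate_hinge side 0.94 [ 0.5242 -0.097 ]
wrist [312 194  22  22 192] [0.5123 0.1459 0.144 ]
scene [391 214   8   6  35] [0.5157 0.1423 0.144 ]
side [151  34  17  68 538] [0.1027 1.2869 0.144 ]
side [236  57  33  33 721] [0.5261 1.0855 0.144 ]
side [284 152   5   9  30] [0.5131 0.1448 0.144 ]
side [414 342   8   7  37] [ 0.5952 -0.6732  0.144 ]
18.0917
```

View pics/f.png

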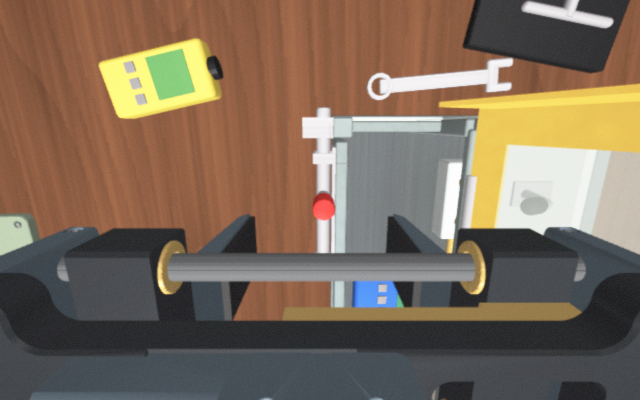

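The knob at (323,207) is centred between the fingers, at about (0.513, 0.143). Now I grasp it.

```bash
python3 - <<'E'
from h import *
import cv2
ctrl.set_gripper(.052)
print(ctrl.move_straight([.513,.143,.320],v=.12,contact_N=6), ctrl.read_tcp_pos())
ctrl.set_gripper(.015,25)
print(ctrl.read_width(),ctrl.read_finger_force(),ctrl.read_contact_force(),ctrl.read_tcp_pos(),ctrl.read_time())
p=np.array(ctrl.read_tcp_pos())
if .017<ctrl.read_width()<.023:
    for dz in (.003,.007):
        ctrl.move_straight(p+[0,0,dz],v=.02); print(dz,ctrl.read_contact_force(),ctrl.read_width(),ctrl.read_tcp_pos())
print(ctrl.read_time())
E
```

```text
False [0.51330162 0.14306937 0.32068011]
0.018920628251802882 25.00026136636734 [0.2900191  0.01027023 1.20706048] [0.51303454 0.14299896 0.32017846] 20.2833
0.003 [-0.28507958 -0.12530784 -1.68185791] 0.019262257387850108 [0.51303556 0.14301104 0.32308336]
0.007 [ 0.38154653 -0.0230401  -0.91792952] 0.01967018221520287 [0.51301193 0.14299771 0.32729181]
20.9417
```

```bash
python3 - <<'E'
from h import *
p=np.array([.513,.143,.3272]); d=np.array([np.sin(YAW),-np.cos(YAW),0])
for s in (.006,.012,.020,.028,.036,.044,.049,.051):
    ctrl.move_straight(p+s*d,v=.03)
    f=np.array(ctrl.read_contact_force()); print(s,np.round(f,1),round(ctrl.read_width(),4),np.round(ctrl.read_tcp_pos(),4))
    if np.linalg.norm(f)>9: break
print(ctrl.read_time())
E
```

```text
0.006 [ 0.9 -1.  -1.2] 0.0196 [0.5129 0.1365 0.3272]
0.012 [ 1.2 -1.  -2. ] 0.0197 [0.5127 0.1306 0.3272]
0.02 [ 0.8 -0.8 -1.3] 0.0197 [0.5125 0.1226 0.3272]
0.028 [ 0.7 -1.4 -1.7] 0.0194 [0.5123 0.1146 0.3272]
0.036 [-0.3 -0.3 -2.5] 0.0192 [0.5121 0.1066 0.3272]
0.044 [-0.  -0.5 -1.7] 0.0194 [0.5119 0.0986 0.3272]
0.049 [ 0.4  6.1 -1.5] 0.0195 [0.5118 0.0948 0.3273]
0.051 [-1.  11.2 -1.7] 0.019 [0.5117 0.094  0.3274]
23.875
```

The stop was reached at about 49 mm. I'll ease off slightly, then swing the gate with the tool turning along.

```bash
python3 - <<'E'
from h import *
import cv2
P0=np.array([.5118,.0952]); g=np.array([-np.sin(YAW),np.cos(YAW)]); n=np.array([np.cos(YAW),np.sin(YAW)])
ctrl.move_straight([*P0,.3272],v=.03); print(ctrl.read_contact_force())
H=P0-.175*g+.0175*n
for t in np.arange(.04,.331,.0475).tolist()+[.33]:
    c,s=np.cos(t),np.sin(t); P=H+np.array([[c,-s],[s,c]])@(P0-H)
    ctrl.move_straight([*P,.3272],v=.04,orientation=down(YAW+np.pi/2+t))
    f=np.array(ctrl.read_contact_force()); print(round(t,3),np.round(f,1),round(ctrl.read_width(),4),np.round(ctrl.read_tcp_pos(),4))
    if np.linalg.norm(f)>20: break
print(ctrl.read_time())
d=ctrl.capture("scene"); a=cv2.resize(d["img"][160:320,260:460],(800,640)); 
w=ctrl.capture("wrist")["img"]
cv2.imwrite("pics/g.png",np.hstack([cv2.resize(a,(400,320)),cv2.resize(w,(400,320))])[:,:,::-1])
look("bolt_knob",.151)
E
```

```text
[ 1.13126253  3.14568182 -1.70575564]
0.04 [ 3.   5.4 -2.3] 0.0197 [0.505  0.0947 0.3275]
0.087 [ 2.1  5.4 -2.1] 0.0194 [0.4968 0.0936 0.3274]
0.135 [ 1.   5.3 -2.5] 0.0194 [0.4887 0.0921 0.3274]
0.182 [ 2.6  5.9 -2.3] 0.0192 [0.4806 0.0902 0.3274]
0.23 [ 2.4  5.7 -1.7] 0.0192 [0.4726 0.0879 0.3274]
0.277 [ 1.5  5.3 -1.7] 0.0196 [0.4647 0.0852 0.3274]
0.325 [ 2.4  5.8 -2.1] 0.0196 [0.4569 0.0822 0.3274]
0.33 [ 1.8  5.6 -2. ] 0.0193 [0.4562 0.0819 0.3274]
26.8583
bolt_knob side 0.8 [0.4529 0.0769]
bolt_knob wrist 0.75 [0.4578 0.0805]
  tri [0.4556 0.0802 0.1497]
```

View pics/g.png

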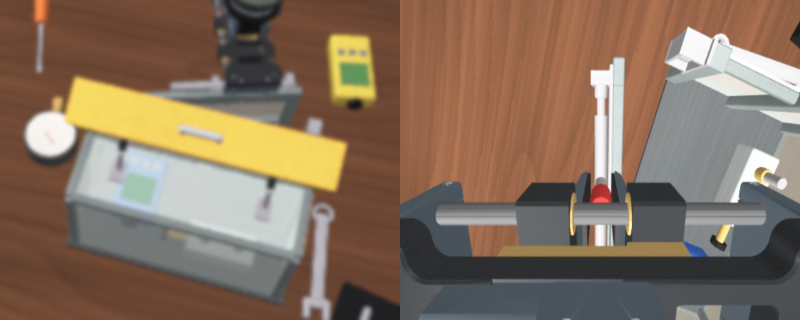

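The pictures show the hood resting back, the gate swung open, the knob still between the fingers and the bolt clear of the keeper. I'll let it settle and hand in.

```bash
python3 - <<'E'
from h import *
ctrl.sleep(.5); print(ctrl.read_contact_force(),ctrl.read_width(),np.abs(ctrl.read_qd()).max(),ctrl.read_time())
print(ctrl.close_job())
E
```

```text
[-0.16552349  6.36049018 -1.59859234] 0.019507758104639162 0.0011150259404466634 27.7583
the job is handed in; nothing more can be done
None
```

The job is handed in at about 28 s of the 54 s allowed: the hood rests back on its stop, the bolt is drawn about 50 mm to its stop, and the gate's free end is held steady about 9 cm open by the knob; I touched nothing else on the bench.

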